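# Clamp a stone slab in the microscopy bench's specimen vise

### The arm

A 6-joint arm with a two-finger parallel gripper is mounted at the origin on the work surface. World frame = base frame: x ahead of the robot, y to its left, z up, the work surface at z = 0. Lengths are in m, angles in rad, forces in N, time in s.
With the tool pointing down it reaches from about 0.425 to 0.95 m from the base axis. Payload 3.5 kg.
Tool frame: the origin (TCP) lies midway between the tips of the shut fingers; the grasp point (between the pads) lies 19 mm behind it; z points along the fingers, y is the line along which they close (so a half turn about z gives the same grasp; the last joint's range is limited). The gripper opens to 85 mm and grips with 20 to 120 N. Pads are 22 mm wide; open, the fingers measure 114 mm over their backs; the gripper's body (76 mm by 85 mm) begins 54 mm behind the grasp point. The pads swing forward as they close: fully open they stand 13 mm farther back than shut.
Start: joints at [-1.414, 0.286, 1.577, -0, 1.279, -0.15], TCP at [0.204, -0.643, 0.207] pointing down, gripper open.
Joint ranges: [-2.77, 2.77], [-0.9, 2.22], [0.21, 2.48], [-1.53, 4.67], [0.24, 2.81], [-2.84, 2.84]. Speed limits (rad/s): [2.79, 2.79, 3.14, 3.14, 3.14, 3.14].

### API

Orientations are given as a rotation vector (axis times angle).
In Python, from cell import monitor, vision, r gives the robot as it stands.
- The arm moves only by the shell command python3 -m inch 'ROWS' [OPENING] [FORCE]. ROWS is JSON, a list of rows, each an object of numbers: "x", "y", "z": the shift along the tool's x, y, z each as a share of 1 m, from -1 to 1; "wx", "wy", "wz": the turn, a rotation vector about the tool's x, y, z each as a share of 120 degrees, from -1 to 1. In form: [{"x": .., "y": .., "z": .., "wx": .., "wy": .., "wz": ..}, ...]. A call has 1 to 20 rows; each row is the pose to reach, as a shift and turn from the pose commanded when the call began, along the tool's axes at that moment; what a row does not reach only later rows make up. A row lasts 1/10 s, in which the tool goes at most 50 mm and 8.59 degrees, less where a joint would pass 70% of its speed; a pose out of reach is approached as far as the arm can. A call with a number of a shift or a turn outside -1 to 1 is refused whole. A call with a gripper value outside its range is refused whole. OPENING is the opening, from -1 (shut) to 1 (fully open), set as the call begins (- or left out, the last holds). The fingers move at their own pace and stop on an object; FORCE is the grip in N (left out, the last holds). Time passes only in rows, so rows that repeat a pose let the fingers close. It gives the time, the measured TCP pose, the force, the opening and the grip force at its end, in the units of the state.
- monitor.observe(): the state, without advancing time (a new reading comes with each control period).
- vision.get_image(name): name is "scene" or "top"; returns the picture (480x640x3 uint8, red, green, blue); there is no depth.
- vision.get_calibration(name): a dict with "intrinsics" (3x3 intrinsics, pixels), "origin" and "attitude" of the camera in the world. Camera axes: x right, y up, looking along -z (the intrinsics and any distortion apply to the point x, -y, -z); pixel columns grow to the right and rows downward; lengths in m; the calibration is good to about 2 mm. A picture is of the moment at which its call begins. get_calibration takes no time and is no camera call.
- r.sign_off(): hands the job in; it is judged then, once.
The state is a dict: "clock": time; "joint_pos": joint angles; "joint_vel": joint speeds; "joint_torque": joint torques, N m; "tcp_pos": TCP position; "tcp_rot": TCP orientation; "wrist_force": force on the tool from outside, world axes, zero at the start; "ft_torque": the same for the moment, N m; "finger_gap": finger opening in m; "grip_force": force on a finger pad.
Only numpy, scipy, OpenCV 4.12 (cv2) and the standard library are available. Lean on these libraries where they do the work, as an engineer would, in place of code of your own. Each camera call takes 0.05 s, during which the arm holds its last target. There are 200 camera calls.

### The job

Stand the sawn stone slab on its long narrow side on the bed of the specimen vise, between the two jaws and centred along them, and let go of it. Then crank the handle clockwise so the sliding jaw closes on the slab and presses it firmly against the fixed jaw. Leave the slab clamped there, sitting flat on the bed, and do not disturb the jar, the dish or the round core.

Things in the scene. Friction and masses are not known exactly. Their poses are not given: they have to be found in the camera images.
- slab: The workpiece: a sawn tan sandstone slab, a plain rectangular block 110 mm long (its x), 36 mm thick (its y), 64 mm tall (its z), about 0.6 kg. It starts standing on the bench on a long narrow (110 x 36) side, which is also how it is to stand in the vise. Origin at the centre of its underside.
- vise: Fixed white specimen vise. Base 120 (its x) by 250 mm (y = +45 to -205); its top, the flat bed, is 25 mm above the bench. Origin on the bench below the middle of the fixed jaw's face; x runs along the jaws, y is the slide direction; sliding jaw and crank lie on the -y side. The slab's length goes along x. A gearbox 60 x 54 mm, 68 mm high, around y = -150 mm carries the crank.
- fixed_jaw: Fixed steel jaw, 100 mm wide (x), 26 mm thick, 26 mm high above the bed (its top 51 mm above the bench). Origin at bed height at the middle of its clamping face; it occupies y = 0 to +26 mm of the vise frame. Axes as the vise's.
- jaw: Sliding steel jaw, same size. Origin at bed height at the middle of its clamping face (the face looks to the vise's +y; the jaw lies behind it on the -y side). The opening between the jaws is the y distance from this origin to the fixed jaw's, 56 to 70 mm at the start.
- crank (a joint): Crank angle in rad, 0 to 3.5 at the start, limits 0 and 11, grows clockwise seen from above. Each rad closes the jaw 4 mm (25 mm a turn). At 0 the arm points along the vise's +x and the jaws are 70 mm open. It turns with a drag of about 4 to 6 N at the handle and stays where it is left; once the slab touches both jaws, 0.15 to 0.3 rad more makes it firm.
- crank_axis (a point): Point on the crank's vertical axis, at the height of the middle of the handle (117 mm above the bench, at x = 0, y = -150 mm in the vise frame).
- crank_handle (a point): Middle of the upright black round handle at the end of the crank arm: 28 mm in diameter, 50 mm tall (89 to 139 mm above the bench), turning freely on its own pin, 55 mm from the crank axis. The steel crank arm is right below it.
- core: Bystander: upright round stub of drill core in the same stone, 48 mm in diameter, 70 mm tall. Origin at the centre of its underside.
- jar: Bystander: small amber glass jar with a white cap, 60 mm in diameter, 85 mm tall. Origin at the centre of its underside.
- dish: Bystander: shallow white round dish, 90 mm in diameter, 16 mm high. Origin at the centre of its underside.
Not all that is in view belongs to the job. What is shaped like the slab but green or orange is not meant.

How it is judged:
On the way:
1. the slab stands on the vise's bed between the open jaws, let go (z of slab in the frame of fixed_jaw between -0.004 and 0.005 m and y of slab in the frame of fixed_jaw below -0.012 m and y of slab in the frame of jaw above 0.012 m and x of slab in the frame of fixed_jaw between -0.03 and 0.03 m and angle between slab's own z axis and vertical below 0.1 rad and contact force between the fingers and slab below 0.2 N), for 0.2 s.
At the end, for the whole second after the job is handed in: The slab is at rest in the vise, squeezed between the sliding and the fixed jaw with more than 10 N on each, flat on the bed (underside within 4 mm of it, upright within 0.06 rad), its length along the jaws (within 0.06 rad) and centred along them within 20 mm (contact force between each of jaw, fixed_jaw and slab above 10 N and z of slab in the frame of fixed_jaw below 0.004 m and x of slab in the frame of fixed_jaw between -0.02 and 0.02 m and angle between slab's own z axis and vertical below 0.06 rad and angle between the x axis of slab and the x axis of fixed_jaw, either way round below 0.06 rad and linear speed of slab below 0.01 m/s); the robot touches nothing.
It fails at once if the jar is pushed (more than 25 mm) or knocked over (distance of jar from where it was at the start of the episode above 0.025 m or angle between jar's own z axis and vertical above 0.5 rad).
It fails at once if the dish is pushed (more than 25 mm) or tipped over (distance of dish from where it was at the start of the episode above 0.025 m or angle between dish's own z axis and vertical above 0.5 rad).
It fails at once if the round core is pushed (more than 25 mm) or knocked over (distance of core from where it was at the start of the episode above 0.025 m or angle between core's own z axis and vertical above 0.5 rad).
It also fails if it takes over 59 s, if anything falls off the work surface, if the arm or the gripper's body presses on something with over 40 N, if the wrist force passes 120 N, or if a joint passes its speed limit or range.

## Working session

There is one attempt and no reset: what is moved stays moved. The work goes in short steps, Python scripts to look and compute and a shell command to move; the robot and the scene stay as the last step left them, time stands still between calls to the robot, and variables do not carry over. Pictures are saved under pics/ and viewed, at most 10 in all, crops included, and the job is handed in when it is done.

```bash
mkdir -p pics; ls; python3 - <<'E'
from cell import monitor, vision, r
import cv2
for n in("scene","top"):
    cv2.imwrite(f"pics/{n}0.png",vision.get_image(n)[:,:,::-1])
    c=vision.get_calibration(n);print(n,c)
print(monitor.observe())
E
```

```text
pics
scene {'intrinsics': array([[528.24580677,   0.        , 314.91494405],
       [  0.        , 528.24580677, 240.94815146],
       [  0.        ,   0.        ,   1.        ]]), 'origin': array([1.00065539, 0.82325572, 0.6156408 ]), 'attitude': array([0.34205071, 1.27639623, 2.35515455])}
top {'intrinsics': array([[563.62197402,   0.        , 314.47006762],
       [  0.        , 563.62197402, 247.69958727],
       [  0.        ,   0.        ,   1.        ]]), 'origin': array([0.48100484, 0.14491552, 0.98818968]), 'attitude': array([ 0.09160868, -0.09471301, -1.59021085])}
{'clock': 0.1, 'joint_pos': array([-1.41401602e+00,  2.87090035e-01,  1.57802063e+00,  1.42834286e-05,
        1.27859625e+00, -1.49993871e-01]), 'joint_vel': array([-0.00112099, -0.00108405, -0.00466711,  0.00036709,  0.0003077 ,
        0.00024141]), 'joint_torque': array([ 7.54493958e-04, -4.07296228e+01, -2.93699867e+01, -1.25433612e-04,
        3.42006773e-03, -5.09645020e-06]), 'tcp_pos': array([ 0.20377489, -0.64283742,  0.20588231]), 'tcp_rot': array([-3.10261951e+00, -4.79662959e-01, -1.02024067e-05]), 'wrist_force': array([-0.95508934, -0.03836754, -0.51010848]), 'ft_torque': array([ 0.03861229,  0.05932246, -0.05817261]), 'grip_force': 0.0, 'finger_gap': 0.08534185366798103}
```

View pics/top0.png

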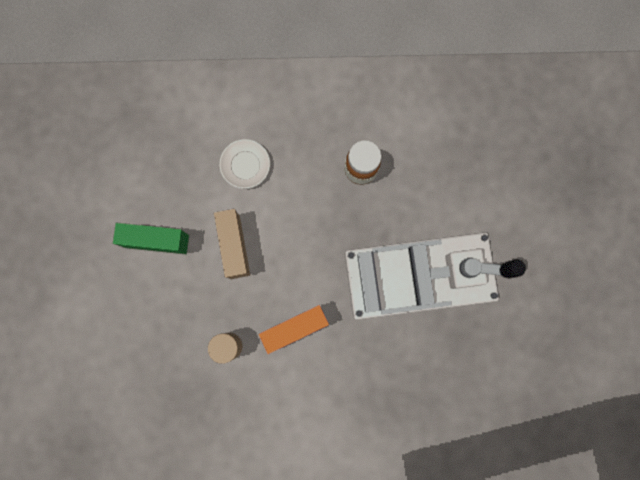

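View pics/scene0.png

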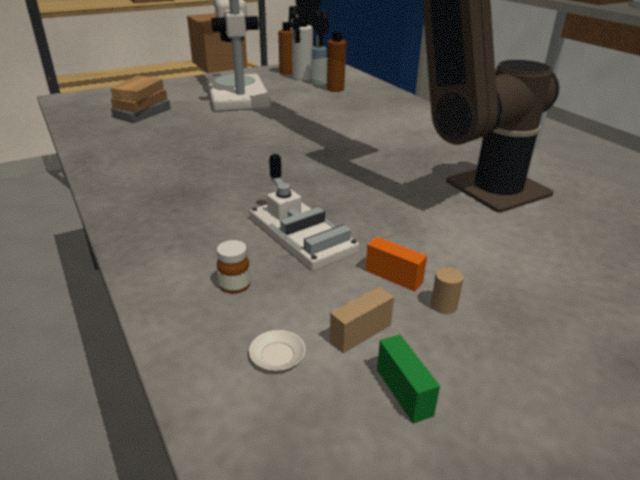

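Possible slabs in the top view: tan block (231,243), green block (150,238), orange block (294,328), and the round tan core (224,347). I choose the tan block and will check it in a crop.

```bash
cat > h.py <<'E'
import numpy as np, cv2
from cell import monitor, vision, r
from scipy.spatial.transform import Rotation as R
def ray(n,px,z):
    c=vision.get_calibration(n); K=c["intrinsics"]; A=R.from_rotvec(c["attitude"]).as_matrix()
    px=np.atleast_2d(px).astype(float)
    d=np.c_[(px[:,0]-K[0,2])/K[0,0],-(px[:,1]-K[1,2])/K[1,1],-np.ones(len(px))]@A.T
    o=np.array(c["origin"]); return o+d*((z-o[2])/d[:,2])[:,None]
def proj(n,P):
    c=vision.get_calibration(n); K=c["intrinsics"]; A=R.from_rotvec(c["attitude"]).as_matrix()
    q=(np.atleast_2d(P)-c["origin"])@A; return np.c_[K[0,2]-K[0,0]*q[:,0]/q[:,2],K[1,2]+K[1,1]*q[:,1]/q[:,2]]
def tool(d):  # world shift -> tool axes
    return R.from_rotvec(monitor.observe()["tcp_rot"]).inv().apply(d)
E
python3 - <<'E'
from h import *
im=vision.get_image("top")[:,:,::-1]
cv2.imwrite("pics/raw1.png",im)
a=cv2.resize(im[225:330,340:535],None,fx=4,fy=4,interpolation=cv2.INTER_CUBIC)
b=cv2.resize(im[200:290,200:265],None,fx=4,fy=4,interpolation=cv2.INTER_CUBIC)
cv2.imwrite("pics/c1.png",a);cv2.imwrite("pics/c2.png",b)
hsv=cv2.cvtColor(im[200:290,200:265],cv2.COLOR_BGR2HSV)
m=cv2.inRange(hsv,(5,60,60),(25,255,255))
print(hsv[43,12:50].tolist())
E
```

```text
[[16, 19, 149], [18, 17, 149], [16, 18, 152], [15, 20, 151], [17, 15, 151], [15, 17, 151], [13, 31, 156], [17, 62, 174], [16, 74, 173], [16, 76, 172], [16, 74, 173], [16, 72, 174], [16, 73, 174], [16, 72, 173], [15, 77, 173], [17, 74, 173], [17, 73, 171], [16, 71, 173], [17, 71, 172], [16, 73, 171], [16, 74, 172], [16, 70, 172], [16, 73, 174], [16, 75, 171], [16, 75, 171], [16, 75, 170], [17, 76, 171], [17, 70, 176], [16, 79, 168], [16, 80, 109], [16, 94, 73], [17, 81, 79], [19, 53, 82], [16, 29, 97], [13, 18, 99], [17, 18, 99], [11, 21, 98], [17, 24, 97]]
```

View pics/c1.png

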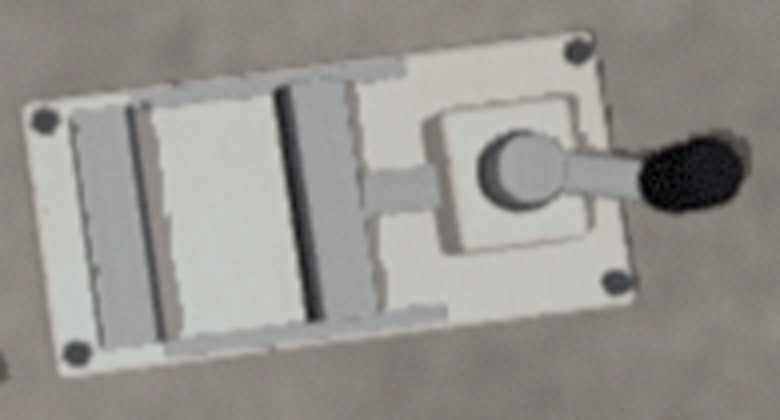

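View pics/c2.png

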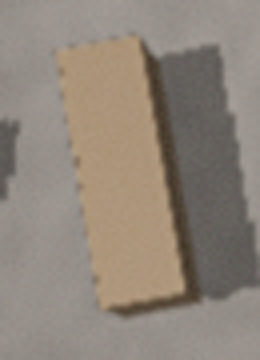

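```bash
python3 - <<'E'
from h import *
im=cv2.imread("pics/raw1.png")
hsv=cv2.cvtColor(im,cv2.COLOR_BGR2HSV)
m=cv2.inRange(hsv,(8,45,140),(25,255,255)); m[:200]=0;m[290:]=0;m[:,:200]=0;m[:,265:]=0
c=max(cv2.findContours(m,0,1)[0],key=cv2.contourArea)
b=cv2.boxPoints(cv2.minAreaRect(c)); P=ray("top",b,.064)
print("slab",b.tolist(),P.round(4).tolist(),"C",P.mean(0).round(4))
e=[P[1]-P[0],P[2]-P[1]]; print([np.linalg.norm(v).round(4) for v in e]); L=max(e,key=np.linalg.norm); print("yaw",np.degrees(np.arctan2(L[1],L[0]))%180)
u=lambda q:(np.array(q,float)+.5)/4-.5+[340,225]
S=ray("top",u([(44,121),(577,51),(616,282),(77,352)]),.025)
B=ray("top",u([(24,104),(590,32),(634,304),(62,377)]),.025)
for n,q in(("screw",S),("base",B)):
    y=(q[0]+q[3]-q[1]-q[2])[:2]; x=(q[0]+q[1]-q[2]-q[3])[:2]
    print(n,q.mean(0).round(4),"len",np.linalg.norm(y)/2,np.linalg.norm(x)/2,"yaw x",np.degrees(np.arctan2(x[1],x[0])),"from y",np.degrees(np.arctan2(y[1],y[0]))-90)
J=ray("top",u([(128,106),(160,340),(290,87),(322,320)]),.051)
print("jaws",J.round(4).tolist(), J[:2].mean(0),J[2:].mean(0))
y=(S[0]+S[3]-S[1]-S[2])[:2];y/=np.linalg.norm(y); x=np.array([y[1],-y[0]])
c0=B.mean(0)[:2]+.08*y; f=J[:2].mean(0)[:2]; print("origin base",c0,"jaw",f,"open",(J[:2].mean(0)-J[2:].mean(0))[:2]@y)
m=cv2.inRange(hsv[:,:,2],0,40); m[:250]=0;m[285:]=0;m[:,:496]=0;m[:,535:]=0
M=cv2.moments(m); q=[M['m10']/M['m00'],M['m01']/M['m00']]; H=ray("top",q,.12)[0]
ax=c0-.15*y; d=H[:2]-ax; print("handle",q,H,"axis",ax,"r",np.linalg.norm(d),"crank",np.degrees(np.arctan2(-d@y,d@x)))
for n,q,z in(("jar",(365,150),.085),("dish",(245,164),.016),("core",(223,348),.07),("orange",(294,328),.064)): print(n,ray("top",q,z)[0].round(3))
E
```

```text
slab [[212.763916015625, 212.07791137695312], [234.15328979492188, 208.25839233398438], [245.79730224609375, 273.4648132324219], [224.40792846679688, 277.2843322753906]] [[0.6541, 0.3098, 0.064], [0.6598, 0.2742, 0.064], [0.5506, 0.2556, 0.064], [0.5451, 0.2907, 0.064]] C [0.6024 0.2826 0.064 ]
[np.float64(0.0361), np.float64(0.1107)]
yaw 9.673519038326276
screw [ 0.5448 -0.0409  0.025 ] len 0.23197257549170788 0.09983309983354653 yaw x 6.354538453019525 from y 6.199901515234117
base [ 0.5437 -0.0405  0.025 ] len 0.24610265544839707 0.1176556458585731 yaw x 6.056770908094309 from y 6.019965637119043
jaws [[0.5845, 0.0464, 0.051], [0.487, 0.0364, 0.051], [0.5911, -0.0217, 0.051], [0.4938, -0.0309, 0.051]] [0.53575598 0.04138453 0.051     ] [ 0.54242213 -0.02631658  0.051     ]
origin base [0.53510596 0.0390549 ] jaw [0.53575598 0.04138453] open 0.06802506313619283
handle [512.3458213256484, 268.4899135446686] [ 0.54527319 -0.16282855  0.12      ] axis [ 0.55130561 -0.11006777] r 0.05310451765470706 crank 102.72250181028258
jar [0.749 0.055 0.085]
dish [0.748 0.261 0.016]
core [0.431 0.292 0.07 ]
orange [0.46  0.178 0.064]
```

The crops show the tan slab standing on its narrow side, with its top face spanning about (212..246, 208..277). The fixed jaw is the left one and the sliding jaw the right. The handle is at (512,268), so the crank is at about 1.8 rad and the opening is about 63–66 mm.

```bash
python3 - <<'E'
from h import *
s=monitor.observe();p=s["tcp_pos"];T=R.from_rotvec(s["tcp_rot"]);x=T.apply([1,0,0]);print("tool x yaw",np.degrees(np.arctan2(x[1],x[0])))
for w in([.45,-.25,.22],[.602,.283,.2],[.602,.283,.1]): print(tool(np.array(w)-p).round(3))
E
```

```text
tool x yaw 17.577246158356825
[ 0.353 -0.3   -0.013]
[ 0.659 -0.762  0.008]
[ 0.659 -0.762  0.108]
```

```bash
python3 -m inch '[{"x":0.353,"y":-0.3,"z":-0.013},{"x":0.353,"y":-0.3,"z":-0.013},{"x":0.353,"y":-0.3,"z":-0.013},{"x":0.353,"y":-0.3,"z":-0.013},{"x":0.353,"y":-0.3,"z":-0.013},{"x":0.353,"y":-0.3,"z":-0.013},{"x":0.353,"y":-0.3,"z":-0.013},{"x":0.353,"y":-0.3,"z":-0.013},{"x":0.353,"y":-0.3,"z":-0.013},{"x":0.659,"y":-0.762,"z":0.008,"wz":0.066},{"x":0.659,"y":-0.762,"z":0.008,"wz":0.066},{"x":0.659,"y":-0.762,"z":0.008,"wz":0.066},{"x":0.659,"y":-0.762,"z":0.008,"wz":0.066},{"x":0.659,"y":-0.762,"z":0.008,"wz":0.066},{"x":0.659,"y":-0.762,"z":0.008,"wz":0.066},{"x":0.659,"y":-0.762,"z":0.008,"wz":0.066},{"x":0.659,"y":-0.762,"z":0.008,"wz":0.066},{"x":0.659,"y":-0.762,"z":0.008,"wz":0.066},{"x":0.659,"y":-0.762,"z":0.008,"wz":0.066},{"x":0.659,"y":-0.762,"z":0.008,"wz":0.066}]' 0.6
python3 - <<'E'
from h import *
s=monitor.observe();p=s["tcp_pos"];T=R.from_rotvec(s["tcp_rot"]);x=T.apply([1,0,0]);print("tool x yaw",np.degrees(np.arctan2(x[1],x[0])),s["joint_pos"])
for w in([.602,.283,.2],[.602,.283,.03]): print(tool(np.array(w)-p).round(3))
E
```

```text
tool x yaw 17.577246158356825 [-1.41402041e+00  2.87008963e-01  1.57784133e+00 -4.02367607e-06
  1.27861050e+00 -1.50003992e-01]
[ 0.659 -0.762  0.008]
[ 0.659 -0.762  0.178]invalid input
```

```bash
python3 -m inch '[{"x":0.353,"y":-0.3,"z":-0.013,"wx":0,"wy":0,"wz":0},{"x":0.353,"y":-0.3,"z":-0.013,"wx":0,"wy":0,"wz":0},{"x":0.353,"y":-0.3,"z":-0.013,"wx":0,"wy":0,"wz":0},{"x":0.353,"y":-0.3,"z":-0.013,"wx":0,"wy":0,"wz":0},{"x":0.353,"y":-0.3,"z":-0.013,"wx":0,"wy":0,"wz":0},{"x":0.353,"y":-0.3,"z":-0.013,"wx":0,"wy":0,"wz":0},{"x":0.353,"y":-0.3,"z":-0.013,"wx":0,"wy":0,"wz":0},{"x":0.353,"y":-0.3,"z":-0.013,"wx":0,"wy":0,"wz":0},{"x":0.353,"y":-0.3,"z":-0.013,"wx":0,"wy":0,"wz":0},{"x":0.659,"y":-0.762,"z":0.008,"wx":0,"wy":0,"wz":0.066},{"x":0.659,"y":-0.762,"z":0.008,"wx":0,"wy":0,"wz":0.066},{"x":0.659,"y":-0.762,"z":0.008,"wx":0,"wy":0,"wz":0.066},{"x":0.659,"y":-0.762,"z":0.008,"wx":0,"wy":0,"wz":0.066},{"x":0.659,"y":-0.762,"z":0.008,"wx":0,"wy":0,"wz":0.066},{"x":0.659,"y":-0.762,"z":0.008,"wx":0,"wy":0,"wz":0.066},{"x":0.659,"y":-0.762,"z":0.008,"wx":0,"wy":0,"wz":0.066},{"x":0.659,"y":-0.762,"z":0.008,"wx":0,"wy":0,"wz":0.066},{"x":0.659,"y":-0.762,"z":0.008,"wx":0,"wy":0,"wz":0.066},{"x":0.659,"y":-0.762,"z":0.008,"wx":0,"wy":0,"wz":0.066},{"x":0.659,"y":-0.762,"z":0.008,"wx":0,"wy":0,"wz":0.066}]' 0.6
python3 - <<'E'
from h import *
s=monitor.observe();p=s["tcp_pos"];T=R.from_rotvec(s["tcp_rot"]);x=T.apply([1,0,0]);print("tool x yaw",np.degrees(np.arctan2(x[1],x[0])),s["joint_pos"])
for w in([.602,.283,.2],[.602,.283,.03]): print(tool(np.array(w)-p).round(3))
E
```

```text
clock: 2.15
tcp_pos: [0.5965, 0.2652, 0.1994]
tcp_rot: [3.13, 0.265, -0.001]
wrist_force: [0.2, -1.4, 0.6]
finger_gap: 0.0684
grip_force: 0.0
tool x yaw 9.673031037112905 [ 2.63207766e-01  2.44444033e-01  1.64192252e+00 -1.62504561e-04
  1.25571332e+00  1.66522820e+00]
[ 0.008 -0.017 -0.001]
[ 0.009 -0.017  0.169]
```

```bash
python3 -m inch '[{"x":0,"y":0,"z":0,"wx":0,"wy":0,"wz":0},{"x":0,"y":0,"z":0,"wx":0,"wy":0,"wz":0},{"x":0,"y":0,"z":0,"wx":0,"wy":0,"wz":0}]'
python3 - <<'E'
from h import *
p=monitor.observe()["tcp_pos"]
for w in([.602,.283,.2],[.602,.283,.03]): print(tool(np.array(w)-p).round(4))
E
```

```text
clock: 2.45
tcp_pos: [0.5961, 0.2623, 0.1994]
tcp_rot: [3.13, 0.264, -0.001]
wrist_force: [1.2, 0.8, 0.1]
finger_gap: 0.0682
grip_force: 0.0
[ 0.0092 -0.0194 -0.0006]
[ 0.0094 -0.0195  0.1694]
```

```bash
python3 -m inch '[{"x":0.009,"y":-0.0195,"z":0,"wx":0,"wy":0,"wz":0},{"x":0.009,"y":-0.0195,"z":0.05,"wx":0,"wy":0,"wz":0},{"x":0.009,"y":-0.0195,"z":0.09,"wx":0,"wy":0,"wz":0},{"x":0.009,"y":-0.0195,"z":0.13,"wx":0,"wy":0,"wz":0},{"x":0.009,"y":-0.0195,"z":0.15,"wx":0,"wy":0,"wz":0},{"x":0.009,"y":-0.0195,"z":0.169,"wx":0,"wy":0,"wz":0},{"x":0.009,"y":-0.0195,"z":0.169,"wx":0,"wy":0,"wz":0},{"x":0.009,"y":-0.0195,"z":0.169,"wx":0,"wy":0,"wz":0},{"x":0.009,"y":-0.0195,"z":0.169,"wx":0,"wy":0,"wz":0}]'
python3 -m inch '[{"x":0,"y":0,"z":0,"wx":0,"wy":0,"wz":0},{"x":0,"y":0,"z":0,"wx":0,"wy":0,"wz":0},{"x":0,"y":0,"z":0,"wx":0,"wy":0,"wz":0},{"x":0,"y":0,"z":0,"wx":0,"wy":0,"wz":0},{"x":0,"y":0,"z":0,"wx":0,"wy":0,"wz":0},{"x":0,"y":0,"z":0,"wx":0,"wy":0,"wz":0},{"x":0,"y":0,"z":0,"wx":0,"wy":0,"wz":0},{"x":0,"y":0,"z":0,"wx":0,"wy":0,"wz":0}]' -1 60
```

```text
clock: 3.35
tcp_pos: [0.6035, 0.2835, 0.0331]
tcp_rot: [-3.13, -0.263, -0.005]
wrist_force: [-0.8, 0.1, 0.1]
finger_gap: 0.0679
grip_force: 0.0
clock: 4.15
tcp_pos: [0.603, 0.2837, 0.0326]
tcp_rot: [3.13, 0.265, 0.003]
wrist_force: [-1.5, -3.0, 6.2]
finger_gap: 0.0341
grip_force: 60.4
```

```bash
python3 -m inch '[{"x":0,"y":0,"z":-0.03,"wx":0,"wy":0,"wz":0},{"x":0,"y":0,"z":-0.07,"wx":0,"wy":0,"wz":0},{"x":0,"y":0,"z":-0.1,"wx":0,"wy":0,"wz":0},{"x":0,"y":0,"z":-0.1,"wx":0,"wy":0,"wz":0},{"x":0,"y":0,"z":-0.1,"wx":0,"wy":0,"wz":0},{"x":0,"y":0,"z":-0.1,"wx":0,"wy":0,"wz":0}]' - 60
python3 - <<'E'
from h import *
s=monitor.observe();p=s["tcp_pos"];x=R.from_rotvec(s["tcp_rot"]).apply([1,0,0]);print(np.degrees(np.arctan2(x[1],x[0])))
for w in([.539,.006,.132],[.539,.006,.0576]): print(tool(np.array(w)-p).round(4))
E
```

```text
clock: 4.75
tcp_pos: [0.5994, 0.2831, 0.1263]
tcp_rot: [3.129, 0.264, -0.012]
wrist_force: [0.2, 0.3, -6.4]
finger_gap: 0.034
grip_force: 62.0
9.65952363890795
[-0.1061  0.2631 -0.0047]
[-0.1055  0.263   0.0697]
```

```bash
python3 -m inch '[{"x":-0.016,"y":0.04,"z":-0.005,"wx":0,"wy":0,"wz":0.029},{"x":-0.032,"y":0.08,"z":-0.005,"wx":0,"wy":0,"wz":0.029},{"x":-0.048,"y":0.12,"z":-0.005,"wx":0,"wy":0,"wz":0.029},{"x":-0.064,"y":0.16,"z":-0.005,"wx":0,"wy":0,"wz":0.029},{"x":-0.08,"y":0.2,"z":-0.005,"wx":0,"wy":0,"wz":0.029},{"x":-0.096,"y":0.24,"z":-0.005,"wx":0,"wy":0,"wz":0.029},{"x":-0.106,"y":0.263,"z":-0.005,"wx":0,"wy":0,"wz":0.029},{"x":-0.106,"y":0.263,"z":-0.005,"wx":0,"wy":0,"wz":0.029},{"x":-0.106,"y":0.263,"z":-0.005,"wx":0,"wy":0,"wz":0.029},{"x":-0.106,"y":0.263,"z":-0.005,"wx":0,"wy":0,"wz":0.029},{"x":-0.106,"y":0.263,"z":-0.005,"wx":0,"wy":0,"wz":0.029}]'
python3 - <<'E'
from h import *
s=monitor.observe();p=s["tcp_pos"];T=R.from_rotvec(s["tcp_rot"]);x=T.apply([1,0,0]);print(np.degrees(np.arctan2(x[1],x[0])),T.apply([0,0,1]))
for w in([.539,.006,.132],[.539,.006,.0576]): print(tool(np.array(w)-p).round(4))
a=vision.get_image("top")[200:340,320:520,::-1];b=vision.get_image("scene")[150:300,200:400,::-1]
b=cv2.resize(b,(400,300));a=cv2.resize(a,(400,300));cv2.imwrite("pics/h1.png",np.hstack([a,b]))
E
```

```text
clock: 5.85
tcp_pos: [0.5414, 0.0078, 0.135]
tcp_rot: [-3.136, -0.172, 0.002]
wrist_force: [-0.4, -0.6, -5.4]
finger_gap: 0.0338
grip_force: 62.5
6.260010589454322 [-1.43752020e-03  4.98801634e-04 -9.99998842e-01]
[-0.0026  0.0016  0.003 ]
[-0.0025  0.0016  0.0774]
```

View pics/h1.png

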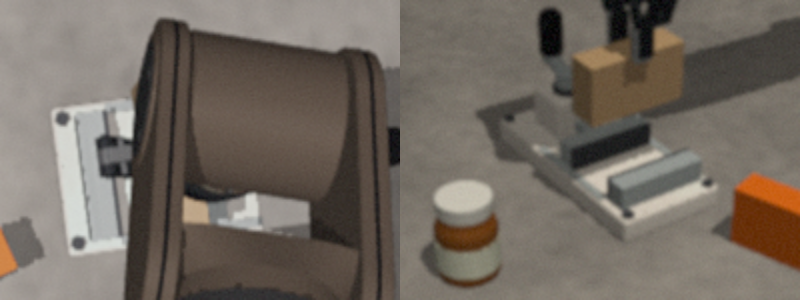

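The hover picture shows the slab held upright above the vise (scene half, around (628,75)), between the jaws. I am lowering it.

```bash
python3 -m inch '[{"x":-0.0025,"y":0.0016,"z":0.02,"wx":0,"wy":0,"wz":0},{"x":-0.0025,"y":0.0016,"z":0.04,"wx":0,"wy":0,"wz":0},{"x":-0.0025,"y":0.0016,"z":0.055,"wx":0,"wy":0,"wz":0},{"x":-0.0025,"y":0.0016,"z":0.065,"wx":0,"wy":0,"wz":0},{"x":-0.0025,"y":0.0016,"z":0.071,"wx":0,"wy":0,"wz":0},{"x":-0.0025,"y":0.0016,"z":0.074,"wx":0,"wy":0,"wz":0},{"x":-0.0025,"y":0.0016,"z":0.076,"wx":0,"wy":0,"wz":0},{"x":-0.0025,"y":0.0016,"z":0.076,"wx":0,"wy":0,"wz":0},{"x":-0.0025,"y":0.0016,"z":0.076,"wx":0,"wy":0,"wz":0},{"x":-0.0025,"y":0.0016,"z":0.076,"wx":0,"wy":0,"wz":0}]'
```

```text
clock: 6.95
tcp_pos: [0.5398, 0.0048, 0.0605]
tcp_rot: [3.137, 0.169, 0.002]
wrist_force: [0.1, -0.4, -6.8]
finger_gap: 0.0335
grip_force: 62.5
```

```bash
python3 -m inch '[{"x":0,"y":0,"z":0.0015,"wx":0,"wy":0,"wz":0},{"x":0,"y":0,"z":0.003,"wx":0,"wy":0,"wz":0},{"x":0,"y":0,"z":0.003,"wx":0,"wy":0,"wz":0},{"x":0,"y":0,"z":0.003,"wx":0,"wy":0,"wz":0}]'
```

```text
clock: 7.35
tcp_pos: [0.5396, 0.0048, 0.0576]
tcp_rot: [3.137, 0.169, 0.0]
wrist_force: [-2.2, 0.0, 0.8]
finger_gap: 0.0339
grip_force: 63.3
```

```bash
python3 -m inch '[{"x":0,"y":0,"z":0,"wx":0,"wy":0,"wz":0},{"x":0,"y":0,"z":0,"wx":0,"wy":0,"wz":0},{"x":0,"y":0,"z":0,"wx":0,"wy":0,"wz":0},{"x":0,"y":0,"z":0,"wx":0,"wy":0,"wz":0},{"x":0,"y":0,"z":0,"wx":0,"wy":0,"wz":0},{"x":0,"y":0,"z":0,"wx":0,"wy":0,"wz":0},{"x":0,"y":0,"z":-0.04,"wx":0,"wy":0,"wz":0},{"x":0,"y":0,"z":-0.08,"wx":0,"wy":0,"wz":0},{"x":0,"y":0,"z":-0.12,"wx":0,"wy":0,"wz":0},{"x":0,"y":0,"z":-0.16,"wx":0,"wy":0,"wz":0},{"x":0,"y":0,"z":-0.18,"wx":0,"wy":0,"wz":0},{"x":0,"y":0.02,"z":-0.18,"wx":0,"wy":0,"wz":0},{"x":-0.02,"y":0.06,"z":-0.18,"wx":0,"wy":0,"wz":0},{"x":-0.04,"y":0.1,"z":-0.18,"wx":0,"wy":0,"wz":0},{"x":-0.05,"y":0.15,"z":-0.18,"wx":0,"wy":0,"wz":0},{"x":-0.05,"y":0.2,"z":-0.18,"wx":0,"wy":0,"wz":0},{"x":-0.05,"y":0.25,"z":-0.18,"wx":0,"wy":0,"wz":0},{"x":-0.05,"y":0.29,"z":-0.18,"wx":0,"wy":0,"wz":0},{"x":-0.05,"y":0.3,"z":-0.18,"wx":0,"wy":0,"wz":0},{"x":-0.05,"y":0.3,"z":-0.18,"wx":0,"wy":0,"wz":0}]' 0.3
python3 - <<'E'
from h import *
im=vision.get_image("top")[:,:,::-1]; cv2.imwrite("pics/raw2.png",im)
a=im[200:340,320:540];b=vision.get_image("scene")[150:300,200:400,::-1]
b=cv2.resize(b,(380,285));a=cv2.resize(a,(420,285));cv2.imwrite("pics/h2.png",np.hstack([a,b]))
E
```

```text
clock: 9.35
tcp_pos: [0.5216, -0.3, 0.2363]
tcp_rot: [-3.136, -0.165, 0.001]
wrist_force: [-0.1, 0.4, 0.2]
finger_gap: 0.0556
grip_force: 0.0
```

View pics/h2.png

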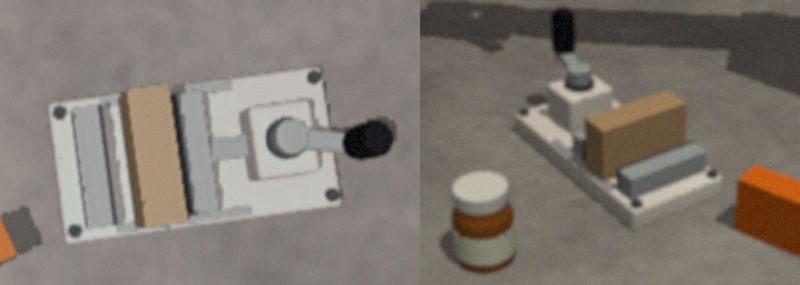

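The slab stands upright on the bed between the jaws. The handle is at about (512,268) in full-frame pixels. Next I triangulate the handle and check the slab.

```bash
python3 - <<'E'
from h import *
t=cv2.imread("pics/raw2.png"); s=vision.get_image("scene")[:,:,::-1]
def cen(im,x0,x1,y0,y1):
    m=np.zeros(im.shape[:2],np.uint8); g=im.max(2); m[y0:y1,x0:x1]=(g[y0:y1,x0:x1]<45)*255
    c=max(cv2.findContours(m,0,1)[0],key=cv2.contourArea); print(cv2.boundingRect(c)); (x,y),_,_=cv2.minAreaRect(c); return x,y
a=cen(t,490,540,250,290); b=cen(s,255,300,140,190); print(a,b)
o1,o2=[np.array(vision.get_calibration(n)["origin"]) for n in("top","scene")]
d1=ray("top",a,0)[0]-o1; d2=ray("scene",b,0)[0]-o2
k=np.linalg.lstsq(np.c_[d1,-d2],o2-o1,rcond=None)[0]; P1=o1+k[0]*d1;P2=o2+k[1]*d2; print("handle",P1,P2)
hsv=cv2.cvtColor(t,cv2.COLOR_BGR2HSV); m=cv2.inRange(hsv,(8,45,130),(25,255,255)); m[:230]=0;m[320:]=0;m[:,:360]=0;m[:,430:]=0
c=max(cv2.findContours(m,0,1)[0],key=cv2.contourArea); q=cv2.boxPoints(cv2.minAreaRect(c)); Q=ray("top",q,.089); C=Q.mean(0)
y=np.array([-.106,.994]);x=np.array([.994,.106]);V=np.array([.535,.0385]); d=C[:2]-V; print("slab",C,"vise",d@x,d@y,[np.linalg.norm(Q[i+1]-Q[i]) for i in(0,1)])
for P in(P1,P2): e=P[:2]-(V-.15*y); print(e@x,e@y,np.hypot(*e),np.arctan2(-(e@y),e@x))
H=(P1+P2)/2; H[2]=.1; print("hover/tool",tool(H+[0,0,.09]-monitor.observe()["tcp_pos"]),tool(H-monitor.observe()["tcp_pos"]))
E
```

```text
(500, 260, 26, 18)
(269, 155, 13, 23)
(512.3823852539062, 268.52947998046875) (275.0, 166.0)
handle [ 0.54588343 -0.16610584  0.11090432] [ 0.547123   -0.16685578  0.11126187]
slab [0.54015511 0.0036622  0.089     ] vise 0.0014313711653416298 -0.035175215009443914 [np.float64(0.03605334707320348), np.float64(0.1101870477368257)]
-0.010870091645787486 -0.05464104874420874 0.05573207617769313 1.767168952311043
-0.009717448501501056 -0.05551788544393811 0.05638243260133036 1.744073775813253
hover/tool [ 0.03861983 -0.12724241  0.04681037] [ 0.03863399 -0.12716765  0.13681034]
```

```bash
python3 -m inch '[{"x":0.012,"y":-0.04,"z":0,"wx":0,"wy":0,"wz":0},{"x":0.024,"y":-0.08,"z":0,"wx":0,"wy":0,"wz":0},{"x":0.0385,"y":-0.12,"z":0.02,"wx":0,"wy":0,"wz":0},{"x":0.0385,"y":-0.1275,"z":0.03,"wx":0,"wy":0,"wz":0},{"x":0.0385,"y":-0.1275,"z":0.03,"wx":0,"wy":0,"wz":0},{"x":0.0385,"y":-0.1275,"z":0.03,"wx":0,"wy":0,"wz":0}]'
python3 - <<'E'
from h import *
print(tool(np.array([.546,-.1657,.1])-monitor.observe()["tcp_pos"]))
E
```

```text
clock: 10.1
tcp_pos: [0.5464, -0.1675, 0.2072]
tcp_rot: [3.136, 0.171, 0.0]
wrist_force: [0.4, -0.5, -0.5]
finger_gap: 0.0554
grip_force: 0.0
[-0.00024113 -0.00188493  0.10715179]
```

```bash
python3 -m inch '[{"x":0,"y":-0.002,"z":0.03,"wx":0,"wy":0,"wz":0},{"x":0,"y":-0.002,"z":0.06,"wx":0,"wy":0,"wz":0},{"x":0,"y":-0.002,"z":0.085,"wx":0,"wy":0,"wz":0},{"x":0,"y":-0.002,"z":0.1,"wx":0,"wy":0,"wz":0},{"x":0,"y":-0.002,"z":0.106,"wx":0,"wy":0,"wz":0},{"x":0,"y":-0.002,"z":0.106,"wx":0,"wy":0,"wz":0},{"x":0,"y":-0.002,"z":0.106,"wx":0,"wy":0,"wz":0}]'
python3 -m inch '[{"x":0,"y":0,"z":0,"wx":0,"wy":0,"wz":0},{"x":0,"y":0,"z":0,"wx":0,"wy":0,"wz":0},{"x":0,"y":0,"z":0,"wx":0,"wy":0,"wz":0},{"x":0,"y":0,"z":0,"wx":0,"wy":0,"wz":0},{"x":0,"y":0,"z":0,"wx":0,"wy":0,"wz":0},{"x":0,"y":0,"z":0,"wx":0,"wy":0,"wz":0},{"x":0,"y":0,"z":0,"wx":0,"wy":0,"wz":0}]' -1 40
python3 - <<'E'
from h import *
s=monitor.observe(); A=np.array([.5509,-.1106]); d=s["tcp_pos"][:2]-A; y=np.array([-.106,.994]);x=np.array([.994,.106])
th=np.arctan2(-(d@y),d@x); print(s["tcp_pos"],np.hypot(*d),th)
T=R.from_rotvec(s["tcp_rot"]); print("toolx",T.apply([1,0,0]))
# targets relative to now, in tool axes, r=55 about axis; 0.25 rad steps
for k in range(1,29):
    a=th+.25*k; P=lambda a:.055*(np.cos(a)*x-np.sin(a)*y); v=P(a)-P(th); print(k,T.inv().apply([*v,0])[:2].round(4))
E
```

```text
clock: 10.8
tcp_pos: [0.5473, -0.1666, 0.1024]
tcp_rot: [3.136, 0.169, 0.004]
wrist_force: [-0.3, -0.3, 0.0]
finger_gap: 0.0556
grip_force: 0.0
clock: 11.5
tcp_pos: [0.5469, -0.1648, 0.1027]
tcp_rot: [-3.135, -0.169, -0.002]
wrist_force: [-1.8, 4.6, 5.8]
finger_gap: 0.0254
grip_force: 39.1
[ 0.54692216 -0.16475249  0.10270204] 0.05429838900144564 1.7503592983258451
toolx [0.99418681 0.10766037 0.00135552]
1 [-0.0131 -0.0041]
2 [-0.0247 -0.0114]
3 [-0.0342 -0.0213]
4 [-0.041  -0.0332]
5 [-0.0445 -0.0464]
6 [-0.0447 -0.0601]
7 [-0.0415 -0.0735]
8 [-0.0351 -0.0856]
9 [-0.0259 -0.0958]
10 [-0.0145 -0.1033]
11 [-0.0016 -0.1078]
12 [ 0.0121 -0.109 ]
13 [ 0.0256 -0.1068]
14 [ 0.0382 -0.1012]
15 [ 0.0489 -0.0928]
16 [ 0.0573 -0.0819]
17 [ 0.0627 -0.0693]
18 [ 0.0649 -0.0558]
19 [ 0.0636 -0.0421]
20 [ 0.059  -0.0292]
21 [ 0.0513 -0.0179]
22 [ 0.041  -0.0088]
23 [ 0.0289 -0.0025]
24 [0.0155 0.0006]
25 [0.0018 0.0003]
26 [-0.0114 -0.0034]
27 [-0.0233 -0.0102]
28 [-0.0331 -0.0198]
```

```bash
python3 -m inch '[{"x":-0.0065,"y":-0.0016,"z":0,"wx":0,"wy":0,"wz":0},{"x":-0.0131,"y":-0.0041,"z":0,"wx":0,"wy":0,"wz":0},{"x":-0.019,"y":-0.0073,"z":0,"wx":0,"wy":0,"wz":0},{"x":-0.0247,"y":-0.0114,"z":0,"wx":0,"wy":0,"wz":0},{"x":-0.0297,"y":-0.0161,"z":0,"wx":0,"wy":0,"wz":0},{"x":-0.0342,"y":-0.0213,"z":0,"wx":0,"wy":0,"wz":0},{"x":-0.038,"y":-0.0271,"z":0,"wx":0,"wy":0,"wz":0},{"x":-0.041,"y":-0.0332,"z":0,"wx":0,"wy":0,"wz":0},{"x":-0.0432,"y":-0.0397,"z":0,"wx":0,"wy":0,"wz":0},{"x":-0.0445,"y":-0.0464,"z":0,"wx":0,"wy":0,"wz":0},{"x":-0.045,"y":-0.0532,"z":0,"wx":0,"wy":0,"wz":0},{"x":-0.0447,"y":-0.0601,"z":0,"wx":0,"wy":0,"wz":0},{"x":-0.0447,"y":-0.0601,"z":0,"wx":0,"wy":0,"wz":0}]'
python3 - <<'E'
from h import *
s=monitor.observe(); A=np.array([.5509,-.1106]); d=s["tcp_pos"][:2]-A; y=np.array([-.106,.994]);x=np.array([.994,.106])
th=np.arctan2(-(d@y),d@x)%6.2832; print(s["tcp_pos"],np.hypot(*d),th,tool(s["wrist_force"]))
T=R.from_rotvec(s["tcp_rot"])
for k in range(1,22):
    a=th+.25*k; P=lambda a:.055*(np.cos(a)*x-np.sin(a)*y); v=P(a)-d; print(k,T.inv().apply([*v,0])[:2].round(4))
E
```

```text
clock: 12.8
tcp_pos: [0.4984, -0.1122, 0.1029]
tcp_rot: [3.132, 0.17, 0.014]
wrist_force: [5.5, -2.0, -0.0]
finger_gap: 0.0256
grip_force: 39.7
[ 0.49839996 -0.1122042   0.10285213] 0.05252454314762018 3.2172990049941 [5.27115454 2.53606724 0.0622267 ]
1 [ 0.0003 -0.0136]
2 [ 0.0063 -0.0259]
3 [ 0.0152 -0.0364]
4 [ 0.0264 -0.0443]
5 [ 0.0391 -0.0493]
6 [ 0.0528 -0.0509]
7 [ 0.0663 -0.0491]
8 [ 0.0791 -0.044 ]
9 [ 0.0901 -0.0359]
10 [ 0.0988 -0.0253]
11 [ 0.1047 -0.0129]
12 [0.1072 0.0006]
13 [0.1064 0.0143]
14 [0.1022 0.0273]
15 [0.0949 0.0389]
16 [0.0849 0.0484]
17 [0.073  0.0551]
18 [0.0597 0.0586]
19 [0.046  0.0587]
20 [0.0327 0.0554]
21 [0.0206 0.049 ]
```

```bash
python3 -m inch '[{"x":-0.0015,"y":-0.0068,"z":0,"wx":0,"wy":0,"wz":0},{"x":0.0003,"y":-0.0136,"z":0,"wx":0,"wy":0,"wz":0},{"x":0.0063,"y":-0.0259,"z":0,"wx":0,"wy":0,"wz":0},{"x":0.0152,"y":-0.0364,"z":0,"wx":0,"wy":0,"wz":0},{"x":0.0264,"y":-0.0443,"z":0,"wx":0,"wy":0,"wz":0},{"x":0.0391,"y":-0.0493,"z":0,"wx":0,"wy":0,"wz":0},{"x":0.0528,"y":-0.0509,"z":0,"wx":0,"wy":0,"wz":0},{"x":0.0663,"y":-0.0491,"z":0,"wx":0,"wy":0,"wz":0},{"x":0.0791,"y":-0.044,"z":0,"wx":0,"wy":0,"wz":0},{"x":0.0901,"y":-0.0359,"z":0,"wx":0,"wy":0,"wz":0},{"x":0.0988,"y":-0.0253,"z":0,"wx":0,"wy":0,"wz":0},{"x":0.1047,"y":-0.0129,"z":0,"wx":0,"wy":0,"wz":0},{"x":0.1072,"y":0.0006,"z":0,"wx":0,"wy":0,"wz":0},{"x":0.1064,"y":0.0143,"z":0,"wx":0,"wy":0,"wz":0},{"x":0.1022,"y":0.0273,"z":0,"wx":0,"wy":0,"wz":0},{"x":0.0949,"y":0.0389,"z":0,"wx":0,"wy":0,"wz":0},{"x":0.0849,"y":0.0484,"z":0,"wx":0,"wy":0,"wz":0},{"x":0.0849,"y":0.0484,"z":0,"wx":0,"wy":0,"wz":0}]'
cat > st.py <<'E'
from h import *
s=monitor.observe(); A=np.array([.5509,-.1106]); d=s["tcp_pos"][:2]-A; y=np.array([-.106,.994]);x=np.array([.994,.106])
th=np.arctan2(-(d@y),d@x)%6.2832; print(s["tcp_pos"],np.hypot(*d),th,tool(s["wrist_force"]))
T=R.from_rotvec(s["tcp_rot"])
for k in range(1,18):
    a=th+.125*k; P=lambda a:.055*(np.cos(a)*x-np.sin(a)*y); v=P(a)-d; print(round(a,3),T.inv().apply([*v,0])[:2].round(4))
E
python3 st.py
```

```text
clock: 14.6
tcp_pos: [0.5883, -0.1523, 0.1031]
tcp_rot: [3.132, 0.167, 0.016]
wrist_force: [5.8, -2.8, -0.9]
finger_gap: 0.0253
grip_force: 40.5
[ 0.58829304 -0.15232631  0.10306783] 0.05602967144165335 0.9463505412406785 [5.45347198 3.41800089 1.01390486]
1.071 [-0.0064  0.0028]
1.196 [-0.0127  0.0057]
1.321 [-0.0192  0.0078]
1.446 [-0.0259  0.0091]
1.571 [-0.0328  0.0095]
1.696 [-0.0396  0.0091]
1.821 [-0.0464  0.0078]
1.946 [-0.0529  0.0057]
2.071 [-0.0591  0.0027]
2.196 [-0.0649 -0.0009]
2.321 [-0.0702 -0.0053]
2.446 [-0.075  -0.0103]
2.571 [-0.079  -0.0158]
2.696 [-0.0824 -0.0218]
2.821 [-0.0849 -0.0282]
2.946 [-0.0867 -0.0348]
3.071 [-0.0876 -0.0416]
```

```bash
python3 -m inch '[{"x":-0.0064,"y":0.0028,"z":0,"wx":0,"wy":0,"wz":0},{"x":-0.0127,"y":0.0057,"z":0,"wx":0,"wy":0,"wz":0},{"x":-0.0192,"y":0.0078,"z":0,"wx":0,"wy":0,"wz":0},{"x":-0.0259,"y":0.0091,"z":0,"wx":0,"wy":0,"wz":0},{"x":-0.0328,"y":0.0095,"z":0,"wx":0,"wy":0,"wz":0},{"x":-0.0396,"y":0.0091,"z":0,"wx":0,"wy":0,"wz":0},{"x":-0.0464,"y":0.0078,"z":0,"wx":0,"wy":0,"wz":0},{"x":-0.0529,"y":0.0057,"z":0,"wx":0,"wy":0,"wz":0},{"x":-0.0529,"y":0.0057,"z":0,"wx":0,"wy":0,"wz":0},{"x":-0.0529,"y":0.0057,"z":0,"wx":0,"wy":0,"wz":0}]'
python3 st.py
```

```text
clock: 15.6
tcp_pos: [0.5349, -0.1618, 0.1027]
tcp_rot: [3.135, 0.169, 0.008]
wrist_force: [3.7, 0.4, 4.2]
finger_gap: 0.0254
grip_force: 41.1
[ 0.53486516 -0.16184048  0.10274933] 0.053690807764583154 1.980314009307975 [ 3.76557534  0.01431377 -4.15518641]
2.105 [-0.0066 -0.002 ]
2.23 [-0.0123 -0.0058]
2.355 [-0.0174 -0.0104]
2.48 [-0.022  -0.0155]
2.605 [-0.0259 -0.0212]
2.73 [-0.029  -0.0273]
2.855 [-0.0313 -0.0338]
2.98 [-0.0328 -0.0405]
3.105 [-0.0335 -0.0473]
3.23 [-0.0333 -0.0542]
3.355 [-0.0323 -0.061 ]
3.48 [-0.0304 -0.0676]
3.605 [-0.0277 -0.0739]
3.73 [-0.0242 -0.0798]
3.855 [-0.0201 -0.0853]
3.98 [-0.0152 -0.0902]
4.105 [-0.0098 -0.0944]
```

```bash
python3 -m inch '[{"x":-0.0033,"y":-0.001,"z":0,"wx":0,"wy":0,"wz":0},{"x":-0.0066,"y":-0.002,"z":0,"wx":0,"wy":0,"wz":0},{"x":-0.0095,"y":-0.0038,"z":0,"wx":0,"wy":0,"wz":0},{"x":-0.0123,"y":-0.0058,"z":0,"wx":0,"wy":0,"wz":0},{"x":-0.0123,"y":-0.0058,"z":0,"wx":0,"wy":0,"wz":0}]'
python3 -m inch '[{"x":-0.0026,"y":-0.0023,"z":0,"wx":0,"wy":0,"wz":0},{"x":-0.0051,"y":-0.0046,"z":0,"wx":0,"wy":0,"wz":0},{"x":-0.0051,"y":-0.0046,"z":0,"wx":0,"wy":0,"wz":0},{"x":-0.0051,"y":-0.0046,"z":0,"wx":0,"wy":0,"wz":0}]'
python3 st.py|head -8
```

```text
clock: 16.1
tcp_pos: [0.5236, -0.1565, 0.1028]
tcp_rot: [3.136, 0.168, 0.014]
wrist_force: [9.0, 3.0, 2.6]
finger_gap: 0.0251
grip_force: 40.9
clock: 16.5
tcp_pos: [0.5208, -0.1545, 0.103]
tcp_rot: [3.131, 0.167, 0.026]
wrist_force: [15.9, -1.2, -3.3]
finger_gap: 0.0257
grip_force: 40.3
[ 0.52083439 -0.15454718  0.1029518 ] 0.05324749455469707 2.277030339554993 [15.62615515  2.84766775  3.57190547]
2.402 [-0.0061 -0.0035]
2.527 [-0.0104 -0.0088]
2.652 [-0.014  -0.0147]
2.777 [-0.0168 -0.0209]
2.902 [-0.0188 -0.0275]
3.027 [-0.02   -0.0342]
3.152 [-0.0204 -0.0411]
```

```bash
python3 -m inch '[{"x":-0.0023,"y":-0.0025,"z":0,"wx":0,"wy":0,"wz":0},{"x":-0.0046,"y":-0.0051,"z":0,"wx":0,"wy":0,"wz":0},{"x":-0.0046,"y":-0.0051,"z":0,"wx":0,"wy":0,"wz":0},{"x":-0.0046,"y":-0.0051,"z":0,"wx":0,"wy":0,"wz":0}]' - 80
python3 -m inch '[{"x":-0.002,"y":-0.0028,"z":0,"wx":0,"wy":0,"wz":0},{"x":-0.004,"y":-0.0057,"z":0,"wx":0,"wy":0,"wz":0},{"x":-0.004,"y":-0.0057,"z":0,"wx":0,"wy":0,"wz":0},{"x":-0.004,"y":-0.0057,"z":0,"wx":0,"wy":0,"wz":0}]'
python3 st.py|head -1
```

```text
clock: 16.9
tcp_pos: [0.5183, -0.1525, 0.1033]
tcp_rot: [3.125, 0.167, 0.038]
wrist_force: [22.8, -7.2, -9.0]
finger_gap: 0.0232
grip_force: 79.3
clock: 17.3
tcp_pos: [0.5158, -0.1501, 0.1035]
tcp_rot: [3.118, 0.167, 0.047]
wrist_force: [28.1, -14.7, -16.3]
finger_gap: 0.0233
grip_force: 79.6
[ 0.51584213 -0.15012762  0.10352681] 0.05283452207089248 2.4025765531485908 [25.90710476 17.22990394 17.37865597]
```

```bash
python3 - <<'E'
from h import *
a=vision.get_image("top")[200:340,320:540,::-1];b=vision.get_image("scene")[130:290,220:380,::-1]
cv2.imwrite("pics/h3.png",np.hstack([cv2.resize(a,(440,280)),cv2.resize(b,(280,280))]))
E
```

View pics/h3.png

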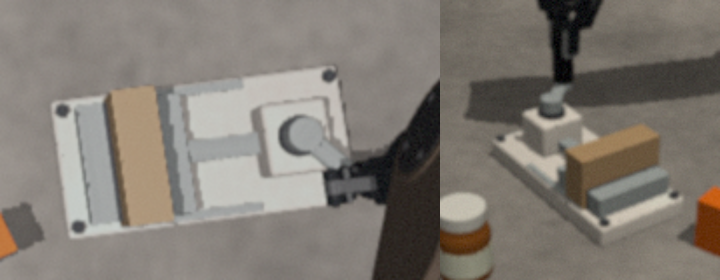

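The slab now sits tight between both jaws. The tangential resistance has gone from about 5 N to about 30 N, so the clamp is firm. I am releasing the handle and backing off.

```bash
python3 -m inch '[{"x":0.003,"y":0.004,"z":0,"wx":0,"wy":0,"wz":0},{"x":0.003,"y":0.004,"z":0,"wx":0,"wy":0,"wz":0},{"x":0.003,"y":0.004,"z":0,"wx":0,"wy":0,"wz":0},{"x":0.003,"y":0.004,"z":0,"wx":0,"wy":0,"wz":0},{"x":0.003,"y":0.004,"z":0,"wx":0,"wy":0,"wz":0},{"x":0.003,"y":0.004,"z":0,"wx":0,"wy":0,"wz":0},{"x":0.003,"y":0.004,"z":-0.03,"wx":0,"wy":0,"wz":0},{"x":0.003,"y":0.004,"z":-0.07,"wx":0,"wy":0,"wz":0},{"x":0.003,"y":0.004,"z":-0.11,"wx":0,"wy":0,"wz":0},{"x":0.003,"y":0.03,"z":-0.13,"wx":0,"wy":0,"wz":0},{"x":0.003,"y":0.07,"z":-0.13,"wx":0,"wy":0,"wz":0},{"x":0.003,"y":0.11,"z":-0.13,"wx":0,"wy":0,"wz":0},{"x":0.003,"y":0.15,"z":-0.13,"wx":0,"wy":0,"wz":0},{"x":0.003,"y":0.19,"z":-0.13,"wx":0,"wy":0,"wz":0},{"x":0.003,"y":0.2,"z":-0.13,"wx":0,"wy":0,"wz":0},{"x":0.003,"y":0.2,"z":-0.13,"wx":0,"wy":0,"wz":0},{"x":0.003,"y":0.2,"z":-0.13,"wx":0,"wy":0,"wz":0},{"x":0.003,"y":0.2,"z":-0.13,"wx":0,"wy":0,"wz":0}]' 0.3
python3 - <<'E'
from h import *
t=vision.get_image("top")[:,:,::-1]
a=t[200:340,320:540];b=vision.get_image("scene")[130:290,220:380,::-1]
cv2.imwrite("pics/h4.png",np.hstack([cv2.resize(a,(440,280)),cv2.resize(b,(280,280))]))
hsv=cv2.cvtColor(t,cv2.COLOR_BGR2HSV); m=cv2.inRange(hsv,(8,45,130),(25,255,255)); m[:230]=0;m[320:]=0;m[:,:360]=0;m[:,430:]=0
c=max(cv2.findContours(m,0,1)[0],key=cv2.contourArea); q=cv2.boxPoints(cv2.minAreaRect(c)); Q=ray("top",q,.089); d=Q.mean(0)[:2]-[.535,.0385]
e=max([Q[1]-Q[0],Q[2]-Q[1]],key=np.linalg.norm); print("vise x,y",d@[.994,.106],d@[-.106,.994],"yaw",np.degrees(np.arctan2(e[1],e[0]))%180)
m=(t.max(2)<45).astype(np.uint8); m[:230]=0;m[310:]=0;m[:,:470]=0;m[:,530:]=0
M=cv2.moments(m,True); h=ray("top",(M['m10']/M['m00'],M['m01']/M['m00']),.115)[0][:2]-[.5509,-.1106]
print("crank",np.arctan2(-(h@[-.106,.994]),h@[.994,.106])+2*np.pi,np.hypot(*h))
E
```

```text
clock: 19.2
tcp_pos: [0.5295, -0.3399, 0.2309]
tcp_rot: [-3.136, -0.172, 0.0]
wrist_force: [-0.4, -0.3, -0.2]
finger_gap: 0.0558
grip_force: 0.0
vise x,y 0.0013796658345524787 -0.017457796397489022 yaw 5.861358449305072
crank 8.505131596837991 0.053766959287273104
```

View pics/h4.png

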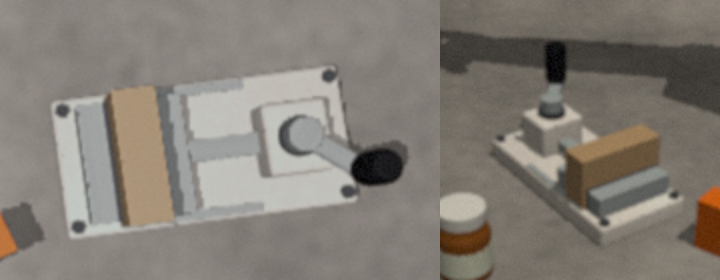

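```bash
python3 - <<'E'
from h import *
A=np.array([.5509,-.1106])
for t in(cv2.imread("pics/raw2.png"),vision.get_image("top")[:,:,::-1]):
    m=(t.max(2)<40).astype(np.uint8); m[:230]=0;m[310:]=0;m[:,:490]=0;m[:,530:]=0
    c=max(cv2.findContours(m,0,1)[0],key=cv2.contourArea); p,_,_=cv2.minAreaRect(c)
    H=ray("top",p,.114)[0]; h=H[:2]-A
    print(p,cv2.contourArea(c),"crank",np.arctan2(-(h@[-.106,.994]),h@[.994,.106]),np.hypot(*h),H)
s=monitor.observe(); H[2]=.1; print(tool(H-s["tcp_pos"]))
E
```

```text
(512.3823852539062, 268.52947998046875) 318.0 crank 1.773147629336424 0.054660614666263034 [ 0.54565449 -0.16500834  0.114     ]
(508.0, 283.0) 316.5 crank 2.2151656910040285 0.053800005071710635 [ 0.52332577 -0.15679635  0.114     ]
[ 0.01375822 -0.18305591  0.13112102]
```

The final view shows the slab seated against the fixed jaw. The crank reads only about 8.5 rad, and the handle slipped about 10 mm in the pads. I regrasp with the pads closing along the turning direction, to check how tight it is and tighten further.

```bash
python3 -m inch '[{"x":0.003,"y":-0.04,"z":0,"wx":0,"wy":0,"wz":-0.07},{"x":0.006,"y":-0.08,"z":0,"wx":0,"wy":0,"wz":-0.14},{"x":0.009,"y":-0.12,"z":0,"wx":0,"wy":0,"wz":-0.21},{"x":0.012,"y":-0.15,"z":0,"wx":0,"wy":0,"wz":-0.28},{"x":0.0138,"y":-0.17,"z":0,"wx":0,"wy":0,"wz":-0.35},{"x":0.0138,"y":-0.183,"z":0.02,"wx":0,"wy":0,"wz":-0.4},{"x":0.0138,"y":-0.183,"z":0.03,"wx":0,"wy":0,"wz":-0.443},{"x":0.0138,"y":-0.183,"z":0.03,"wx":0,"wy":0,"wz":-0.443},{"x":0.0138,"y":-0.183,"z":0.03,"wx":0,"wy":0,"wz":-0.443},{"x":0.0138,"y":-0.183,"z":0.03,"wx":0,"wy":0,"wz":-0.443}]'
python3 - <<'E'
from h import *
s=monitor.observe();x=R.from_rotvec(s["tcp_rot"]).apply([1,0,0]);print(np.degrees(np.arctan2(x[1],x[0])),tool(np.array([.5233,-.1568,.098])-s["tcp_pos"]))
E
```

```text
clock: 20.35
tcp_pos: [0.5239, -0.1584, 0.2019]
tcp_rot: [2.73, 1.552, 0.002]
wrist_force: [-0.5, 0.3, -0.6]
finger_gap: 0.0556
grip_force: 0.0
59.25587450733697 [ 0.00105741 -0.00154137  0.10394689]
```

```bash
python3 -m inch '[{"x":0.001,"y":-0.0015,"z":0.03,"wx":0,"wy":0,"wz":0},{"x":0.001,"y":-0.0015,"z":0.06,"wx":0,"wy":0,"wz":0},{"x":0.001,"y":-0.0015,"z":0.085,"wx":0,"wy":0,"wz":0},{"x":0.001,"y":-0.0015,"z":0.098,"wx":0,"wy":0,"wz":0},{"x":0.001,"y":-0.0015,"z":0.102,"wx":0,"wy":0,"wz":0},{"x":0.001,"y":-0.0015,"z":0.102,"wx":0,"wy":0,"wz":0},{"x":0.001,"y":-0.0015,"z":0.102,"wx":0,"wy":0,"wz":0}]'
python3 -m inch '[{"x":0,"y":0,"z":0,"wx":0,"wy":0,"wz":0},{"x":0,"y":0,"z":0,"wx":0,"wy":0,"wz":0},{"x":0,"y":0,"z":0,"wx":0,"wy":0,"wz":0},{"x":0,"y":0,"z":0,"wx":0,"wy":0,"wz":0},{"x":0,"y":0,"z":0,"wx":0,"wy":0,"wz":0},{"x":0,"y":0,"z":0,"wx":0,"wy":0,"wz":0},{"x":0,"y":0,"z":0,"wx":0,"wy":0,"wz":0}]' -1 80
python3 - <<'E'
from h import *
s=monitor.observe();A=np.array([.5509,-.1106]);d=s["tcp_pos"][:2]-A;x=np.array([.994,.106]);y=np.array([-.106,.994])
print(np.arctan2(-(d@y),d@x),np.hypot(*d)); th=np.arctan2(-(d@y),d@x);P=lambda a:.055*(np.cos(a)*x-np.sin(a)*y)
for k in(.1,.2,.3):print(tool([*(P(th+k)-P(th)),0]).round(4))
E
```

```text
clock: 21.05
tcp_pos: [0.5238, -0.1571, 0.1005]
tcp_rot: [2.728, 1.553, 0.003]
wrist_force: [0.5, -0.4, -1.0]
finger_gap: 0.0558
grip_force: 0.0
clock: 21.75
tcp_pos: [0.5238, -0.1571, 0.1005]
tcp_rot: [2.727, 1.554, 0.003]
wrist_force: [0.0, -1.7, 5.3]
finger_gap: 0.0238
grip_force: 78.5
2.20468276391682 0.05381331151856302
[ 0.0002 -0.0055 -0.    ]
[ 0.001  -0.0109 -0.    ]
[ 0.0023 -0.0163 -0.0001]
```

```bash
python3 -m inch '[{"x":0,"y":-0.0027,"z":0,"wx":0,"wy":0,"wz":0},{"x":0.0002,"y":-0.0055,"z":0,"wx":0,"wy":0,"wz":0},{"x":0.0002,"y":-0.0055,"z":0,"wx":0,"wy":0,"wz":0},{"x":0.0002,"y":-0.0055,"z":0,"wx":0,"wy":0,"wz":0}]'
python3 st.py | head -1
```

```text
clock: 22.15
tcp_pos: [0.522, -0.1559, 0.1006]
tcp_rot: [2.721, 1.549, 0.011]
wrist_force: [8.2, -4.1, -1.1]
finger_gap: 0.024
grip_force: 78.8
[ 0.5219722  -0.15586343  0.10064054] 0.05371774136565812 2.2457082058430657 [0.63836879 9.08693419 1.23152217]
```

```bash
python3 -m inch '[{"x":0.0004,"y":-0.0027,"z":0,"wx":0,"wy":0,"wz":0},{"x":0.0008,"y":-0.0054,"z":0,"wx":0,"wy":0,"wz":0},{"x":0.0008,"y":-0.0054,"z":0,"wx":0,"wy":0,"wz":0},{"x":0.0008,"y":-0.0054,"z":0,"wx":0,"wy":0,"wz":0}]'
python3 st.py | head -1
python3 -m inch '[{"x":0.0006,"y":-0.0027,"z":0,"wx":0,"wy":0,"wz":0},{"x":0.0013,"y":-0.0054,"z":0,"wx":0,"wy":0,"wz":0},{"x":0.0013,"y":-0.0054,"z":0,"wx":0,"wy":0,"wz":0},{"x":0.0013,"y":-0.0054,"z":0,"wx":0,"wy":0,"wz":0}]'
python3 st.py | head -1
```

```text
clock: 22.55
tcp_pos: [0.5198, -0.1542, 0.1008]
tcp_rot: [2.715, 1.546, 0.016]
wrist_force: [14.0, -9.2, -6.9]
finger_gap: 0.024
grip_force: 79.1
[ 0.51978483 -0.15421699  0.10081353] 0.05357793363585675 2.2966792965352947 [-0.78156238 16.59470605  7.21486944]
clock: 22.95
tcp_pos: [0.5176, -0.1524, 0.101]
tcp_rot: [2.709, 1.542, 0.019]
wrist_force: [19.5, -14.6, -11.1]
finger_gap: 0.0241
grip_force: 79.4
[ 0.51764392 -0.15242921  0.10095086] 0.05343828266605504 2.3487465533165786 [-2.59429881 23.90751247 11.7249204 ]
```

```bash
python3 -m inch '[{"x":0.0008,"y":-0.0026,"z":0,"wx":0,"wy":0,"wz":0},{"x":0.0018,"y":-0.0052,"z":0,"wx":0,"wy":0,"wz":0},{"x":0.0018,"y":-0.0052,"z":0,"wx":0,"wy":0,"wz":0},{"x":0.0018,"y":-0.0052,"z":0,"wx":0,"wy":0,"wz":0}]'
python3 -m inch '[{"x":0.001,"y":-0.0025,"z":0,"wx":0,"wy":0,"wz":0},{"x":0.0023,"y":-0.005,"z":0,"wx":0,"wy":0,"wz":0},{"x":0.0023,"y":-0.005,"z":0,"wx":0,"wy":0,"wz":0},{"x":0.0023,"y":-0.005,"z":0,"wx":0,"wy":0,"wz":0}]'
python3 st.py | head -1
```

```text
clock: 23.35
tcp_pos: [0.5156, -0.1505, 0.1011]
tcp_rot: [2.703, 1.539, 0.022]
wrist_force: [23.3, -21.8, -16.8]
finger_gap: 0.0239
grip_force: 79.6
clock: 23.75
tcp_pos: [0.5138, -0.1485, 0.1013]
tcp_rot: [2.696, 1.537, 0.022]
wrist_force: [27.1, -28.0, -20.7]
finger_gap: 0.0239
grip_force: 79.8
[ 0.51377399 -0.14852873  0.10125424] 0.05307475144306291 2.451738219654251 [-10.10039105  36.72143183  22.21492067]
```

```bash
python3 -m inch '[{"x":0,"y":0,"z":0,"wx":0,"wy":0,"wz":0},{"x":0,"y":0,"z":0,"wx":0,"wy":0,"wz":0},{"x":0,"y":0,"z":0,"wx":0,"wy":0,"wz":0},{"x":0,"y":0,"z":0,"wx":0,"wy":0,"wz":0},{"x":0,"y":0,"z":0,"wx":0,"wy":0,"wz":0},{"x":0,"y":0.01,"z":0,"wx":0,"wy":0,"wz":0},{"x":0,"y":0.012,"z":0,"wx":0,"wy":0,"wz":0},{"x":0,"y":0.012,"z":0,"wx":0,"wy":0,"wz":0},{"x":0,"y":0.012,"z":-0.03,"wx":0,"wy":0,"wz":0},{"x":0,"y":0.012,"z":-0.07,"wx":0,"wy":0,"wz":0},{"x":0,"y":0.012,"z":-0.11,"wx":0,"wy":0,"wz":0},{"x":-0.03,"y":0.03,"z":-0.13,"wx":0,"wy":0,"wz":0},{"x":-0.06,"y":0.05,"z":-0.13,"wx":0,"wy":0,"wz":0},{"x":-0.09,"y":0.07,"z":-0.13,"wx":0,"wy":0,"wz":0},{"x":-0.12,"y":0.09,"z":-0.13,"wx":0,"wy":0,"wz":0},{"x":-0.15,"y":0.11,"z":-0.13,"wx":0,"wy":0,"wz":0},{"x":-0.15,"y":0.11,"z":-0.13,"wx":0,"wy":0,"wz":0},{"x":-0.15,"y":0.11,"z":-0.13,"wx":0,"wy":0,"wz":0},{"x":-0.15,"y":0.11,"z":-0.13,"wx":0,"wy":0,"wz":0},{"x":-0.15,"y":0.11,"z":-0.13,"wx":0,"wy":0,"wz":0}]' 0.8
python3 - <<'E'
from h import *
t=vision.get_image("top")[:,:,::-1]
cv2.imwrite("pics/h5.png",np.hstack([t[:400],vision.get_image("scene")[:400,:,::-1]])[::1]); im=cv2.imread("pics/h5.png"); cv2.imwrite("pics/h5.png",cv2.resize(im,(800,250),interpolation=cv2.INTER_AREA))
m=(t.max(2)<40).astype(np.uint8); m[:230]=0;m[310:]=0;m[:,:480]=0;m[:,530:]=0
c=max(cv2.findContours(m,0,1)[0],key=cv2.contourArea); p,_,_=cv2.minAreaRect(c)
H=ray("top",p,.114)[0]; h=H[:2]-[.5509,-.1106]; print(p,cv2.contourArea(c),"crank",np.arctan2(-(h@[-.106,.994]),h@[.994,.106]),H)
hsv=cv2.cvtColor(t,cv2.COLOR_BGR2HSV); m=cv2.inRange(hsv,(8,45,130),(25,255,255)); m[:230]=0;m[320:]=0;m[:,:360]=0;m[:,430:]=0
c=max(cv2.findContours(m,0,1)[0],key=cv2.contourArea); Q=ray("top",cv2.boxPoints(cv2.minAreaRect(c)),.089); d=Q.mean(0)[:2]-[.535,.0385]
e=max([Q[1]-Q[0],Q[2]-Q[1]],key=np.linalg.norm); print("slab vise x,y",d@[.994,.106],d@[-.106,.994],"yaw",np.degrees(np.arctan2(e[1],e[0]))%180,[np.linalg.norm(Q[i+1]-Q[i]) for i in(0,1)])
E
```

```text
clock: 25.75
tcp_pos: [0.5213, -0.3212, 0.2289]
tcp_rot: [-2.728, -1.557, -0.0]
wrist_force: [-0.5, -0.2, -0.8]
finger_gap: 0.077
grip_force: 0.0
(508.0, 283.0) 317.0 crank 2.2151656910040285 [ 0.52332577 -0.15679635  0.114     ]
slab vise x,y 0.0013797149631653456 -0.017457705024023072 yaw 5.861353736222412 [np.float64(0.03602279744107218), np.float64(0.11010585752787296)]
```

View pics/h5.png

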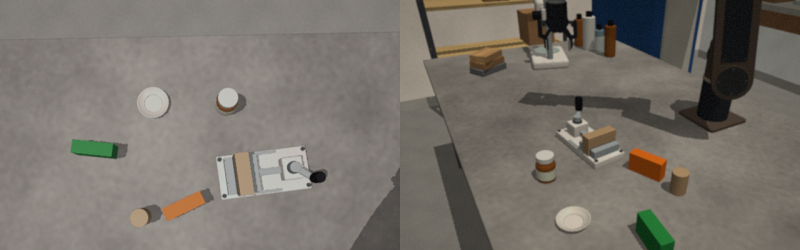

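The final view shows the slab clamped and straight. The jar, dish and core stand where they were and the gripper is clear. 37 N at the handle left the crank where it was, so the clamp is firm.

```bash
python3 -c "
from cell import r
print(r.sign_off())"
```

```text
the job is handed in; nothing more can be done
None
```

The slab is clamped flat in the vise, about 1 mm off centre along the jaws and square to them by the camera; the jar, dish and core look undisturbed, the gripper is clear, and I handed the job in at about 26 s (the clamping force itself could not be measured, and no verdict came back).

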